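# Clamp a sample cup with the ratchet lever

### The arm

A 7-joint arm with a two-finger parallel gripper is mounted at the origin on a cart in front of the work surface, level with it; the furniture and walls round the work are solid. World frame = base frame: x ahead of the robot, y to its left, z up, the work surface at z = 0. Lengths are in m, angles in degrees, forces in N, time in s.
With the tool pointing down it reaches from about 0.425 to 0.875 m from the base axis. Payload 8.4 kg.
Tool frame: the origin (TCP) lies on the centre line of the jaws, within the pads' length; the fingertips stand 14 mm ahead of it and the grasp point (between the pads) lies 5 mm behind it; y points along the fingers, z is the direction in which the jaws open and shut, and the axes are right-handed (so a half turn about y gives the same grasp; the last joint's range is limited). The gripper opens to 87 mm and grips with 3 to 60 N. Pads are 19 mm wide; open, the fingers measure 117 mm over their backs; the gripper's body (75 mm by 190 mm) begins 51 mm behind the grasp point.
Start: joints at [65.764, 19.091, 2.286, 83.961, -0.768, 76.965, -3.352], TCP at [0.207, -0.616, 0.237] pointing down, gripper open.
Joint ranges: [-147.57, 147.57], [-21.85, 119.76], [-74.77, 79.35], [14.55, 137.4], [-85.83, 265.84], [4.83, 119.75], [-152.11, 152.11]. Speed limits (degrees/s): [127.2, 127.2, 159.86, 159.86, 180, 180, 180].

### API

Orientations are given as a 3x3 rotation matrix whose columns are the frame's x, y, z axes.
In Python, from plant import sensors, grab_frame, workorder, cut_out gives the robot as it stands.
- The arm moves only by the shell command python3 -m inch 'ROWS' [OPENING] [FORCE]. ROWS is a JSON object of lists of equal length, an entry for each row: "delta_pos": the shift along the world's x, y, z in mm, a list of three; "delta_rot": the turn, a rotation vector about the world's x, y, z in rad, a list of three. A call has 1 to 12 rows; each row shifts and turns the pose as measured when the row begins; what a row does not reach is not made up. A row lasts 1/12 s, in which the tool goes at most 41.7 mm and 7.16 degrees, less where a joint would pass 70% of its speed; a pose out of reach is approached as far as the arm can. A call is refused whole if a number of a shift passes 41.7 or a number of a turn 0.125, either way. A call with a gripper value outside its range is refused whole. OPENING is the opening, from 0 (shut) to 1 (fully open), set as the call begins (- or left out, the last holds). The fingers move at their own pace and stop on an object; FORCE is the grip in N (left out, the last holds). Time passes only in rows, so rows that do not move let the fingers close. It gives the time, the measured TCP pose, the force and the opening at its end, in the units of the state.
- sensors.get_state(): the state, without advancing time (a new reading comes with each control period).
- grab_frame(name): name is "scene" or "top" or "wrist"; returns a dict with "image" (480x640x3 uint8, blue, green, red), "mtx" (3x3 intrinsics, pixels), "R" (3x3) and "t" (3): a world point X has camera coordinates R X + t; the wrist camera has in their place "T_tool_cam" (4x4, takes a point from camera to tool coordinates, whose origin is the TCP and whose axes are the tool frame's). Camera axes: x right, y down, z forward; pixel columns grow to the right and rows downward; lengths in m; the calibration is good to about 2 mm. A picture is of the moment at which its call begins: read the wrist's pose just before it. There is no depth.
- workorder.close_job(): hands the job in, once; it reports no verdict.
Trained networks look in the newest picture that a camera, given by its name, has taken for a name from the list of things; names that differ only in an ending like _2 or _b are one class to them, and where a whole thing is asked for, a point or a joint stands for the part that bears it (a point fixed in the world has none). Each returns a list of dicts, best first, with "p" (0 to 1); they miss things now and then, are a little off and sometimes report something else, mostly with a low value. They report only what shows in the picture. A call takes as long as a camera call. They do not tell look-alikes from the thing itself.
- cut_out(camera, query): "pixels" (480x640 bool, what is visible of it) and "rect" ([left, top, width, height] in pixels, round what is visible of it).
The state is a dict: "time_s": time; "qpos": joint angles; "dq": joint speeds; "tau": joint torques, N m; "position": TCP position; "tcp_rot": TCP orientation; "contact_force": force on the tool from outside, world axes, zero at the start; "wrist_torque": the same for the moment, N m; "width": opening from 0.0 (shut) to 1.0 (fully open).
Only numpy, scipy, OpenCV 4.12 (cv2) and the standard library are available. Lean on these libraries where they do the work, as an engineer would, in place of code of your own. Each camera call takes 0.05 s, during which the arm holds its last target. There are 200 camera calls.

### The job

Stand the blue-lidded sample cup upright on the floor of the ratchet clamp, pushed back against the vee block, and let go of it. Then swing the clamp's red lever back and forth, notch by notch, until the sprung pad holds the cup firmly, with a clamping force of about 30 N; do not crush the cup, and move the jaw only with the lever, not by pushing on the jaw or the wheel. Leave everything else where it stands.

Things in the scene. Friction and masses are not known exactly. Their poses are not given: they have to be found in the camera images.
- clamp: ratchet clamp fixed on the worktop: grey base plate 110 x 270 x 10 mm. Clamp frame: origin at worktop height near the plate's middle (plate spans x -50..60, y -130..140 mm), z up; +y runs from the ratchet wheel at one end to the vee block at the other. No part of it is higher than 98 mm.
- cup_seat (a point): point on the clamp's floor (10 mm above the worktop) under the middle of a cup pushed fully home against the vee block; clamp frame (0, 85, 10) mm, axes as the clamp's. The floor's +x and -x sides are open, without walls, so hold the cup across x there. The floor ends 50 mm to the -x side and 60 mm to the +x side of this point.
- vee_block (a point): point on the floor between the two upright black rubber faces of the vee block, clamp frame (0, 102, 10) mm. The faces stand at 45 degrees, are 38 mm high (under the lid) and touch a seated cup's wall 17 mm to either side (x) and 17 mm further (+y) than its middle.
- blue_cup_centre (a point): middle (25 mm above its underside) of the loose sample cup with the blue lid, to be clamped: 50 mm tall, 36 to 90 g; lid a disc 52 mm in diameter, from 42 to 50 mm height; body below it 48 mm in diameter at the top, tapering to 42 mm. Grip it across the lid from above.
- jaw: aluminium jaw block of the clamp, 42 mm wide (66 mm at its foot), 30 mm long, 51 mm high; origin at worktop height under the middle of its cup-side face; moves along the clamp's +y toward the cup, by 53 mm at most.
- plunger_hole (a point): middle of the jaw's cup-side face, 40 mm above the worktop, where a steel plunger with a sprung round rubber pad (20 mm across) comes out. How far the pad stands out (22 to 44 mm when free) was set with a screw by the last user and is not measured: the pad starts 10 to 32 mm from a seated cup's wall and the number of notches differs. Pad spring: 3.2 N per mm.
- ratchet_wheel: flat steel ratchet wheel, 15 teeth, 80 mm in diameter, 36 to 46 mm above the worktop under the lever; origin on its upright axis at worktop height; turns anticlockwise seen from above. Each tooth (0.419 rad) moves the jaw 5 mm; a holding pawl keeps every completed tooth, an uncompleted one slips back. It cannot be turned back.
- ratchet_lever (a joint): angle of the red lever about the wheel's upright axis, rad; 0 when it points along the clamp's -x, growing anticlockwise from above (the knob then goes toward the clamp's -y); rigid stops at -0.42 and +0.35; stays where it is left. Growing angle = drive stroke (its pawl turns the wheel), falling angle = return stroke.
- lever_axis (a point): point on the upright axis of lever and wheel, 53 mm above the worktop; clamp frame (0, -75, 53) mm. On the return stroke the lever's pawl drops behind the next tooth as the angle passes about -0.30; on the drive stroke the holding pawl clicks at about +0.12. Swing from below -0.34 to beyond +0.17 for one tooth a stroke.
- lever_knob (a point): middle of the black upright knob on the lever's end: cylinder 18 mm across, 56 to 98 mm above the worktop, 100 mm from the lever's axis; the arm (22 mm wide) lies under it. Held still after a drive stroke it pushes back with 1.2 N per 10 N of clamping force (near 0 when free); moving adds up to 1 N. Each 0.1 rad past the click presses the pad about 3.5 N harder, until let back.
- white_cup: bystander: sample cup with the white lid, 56 mm in diameter, 58 mm tall; origin under its middle
- tip_rack: bystander: yellow pipette tip rack, 52 x 82 x 29 mm; origin under its middle
- carton: bystander: light blue reagent carton, 34 x 62 x 18 mm; origin under its middle
- timer: bystander: white timer, 62 x 62 x 17 mm; origin under its middle
- pouch: bystander: flat foil pouch, 65 x 96 x 10 mm; origin under its middle
- marker: bystander: red and white marker pen lying, 135 mm long; origin under its middle
Things that resemble listed ones, but are neither listed nor needed, are in the scene too. Leave any green look-alike of the part that bears blue_cup_centre alone.

How it is judged:
By the outcome, as a careful person would: the job done as asked, in the order asked, and still so for the second after the job is handed in, with the robot touching nothing.
It also fails if it takes over 72 s, if anything falls off the work surface, if the arm or the gripper's body presses on something with over 40 N, if the wrist force passes 120 N, or if a joint passes its speed limit or range.

## Working session

There is one attempt and no reset: what is moved stays moved. The work goes in short steps, Python scripts to look and compute and a shell command to move; the robot and the scene stay as the last step left them, time stands still between calls to the robot, and variables do not carry over. Pictures are saved under pics/ and viewed, about 8 in all and at most 12, crops included, and the job is handed in when it is done.

```bash
ls; mkdir -p pics; cat > h.py <<'E'
import numpy as np,cv2,json
from plant import sensors,grab_frame,workorder,cut_out
def ray(f,px):
    K,R,t=f["mtx"],np.array(f["R"]),np.array(f["t"])
    d=R.T@np.linalg.solve(np.array(K),[px[0],px[1],1.]);return -R.T@t,d
def atz(f,px,z):
    c,d=ray(f,px);return c+d*(z-c[2])/d[2]
def proj(f,X):
    p=np.array(f["mtx"])@(np.array(f["R"])@np.array(X)+np.array(f["t"]));return p[:2]/p[2]
def wrist():
    s=sensors.get_state();f=grab_frame("wrist");T=np.array(f["T_tool_cam"])
    Rw=np.array(s["tcp_rot"])@T[:3,:3];tw=np.array(s["tcp_rot"])@T[:3,3]+np.array(s["position"])
    f["R"]=Rw.T;f["t"]=-Rw.T@tw;return f
E
python3 - <<'E'
from h import *
s=sensors.get_state();print(np.round(s["tcp_rot"],3).tolist(),s["time_s"],s["position"])
for n in("scene","top"):
    f=grab_frame(n);cv2.imwrite(f"pics/{n}0.png",f["image"])
    for q in("clamp","blue_cup_centre","jaw","ratchet_wheel","ratchet_lever","lever_knob","white_cup","tip_rack"):
        for r in cut_out(n,q)[:3]:
            ys,xs=np.nonzero(r["pixels"]);c=(xs.mean(),ys.mean());print(n,q,round(r["p"],2),r["rect"],np.round(c),np.round(atz(f,c,0.05),3))
E
```

```text
pics
[[-0.948, -0.001, 0.318], [-0.318, 0.002, -0.948], [0.0, -1.0, -0.002]] 0.0 [ 0.20663849 -0.61579272  0.23565443]
scene clamp 0.55 [269.7, 206.9, 128.7, 103.8] [329. 258.] [ 0.528 -0.071  0.05 ]
scene blue_cup_centre 0.89 [231.6, 285.2, 28.5, 40.3] [246. 305.] [0.562 0.119 0.05 ]
scene blue_cup_centre 0.66 [158.2, 261.2, 31.5, 32.0] [175. 276.] [0.712 0.161 0.05 ]
scene blue_cup_centre 0.55 [179.6, 305.6, 29.8, 38.3] [193. 323.] [0.6   0.208 0.05 ]
scene jaw 0.89 [315.6, 231.2, 30.7, 26.0] [333. 246.] [ 0.544 -0.101  0.05 ]
scene ratchet_wheel 0.95 [328.8, 214.4, 37.9, 20.2] [344. 227.] [ 0.563 -0.16   0.05 ]
scene ratchet_wheel 0.26 [317.7, 231.5, 31.9, 24.1] [332. 246.] [ 0.545 -0.1    0.05 ]
scene ratchet_wheel 0.18 [340.6, 214.4, 60.0, 25.7] [372. 226.] [ 0.521 -0.204  0.05 ]
scene ratchet_lever 0.75 [338.9, 213.4, 62.9, 23.6] [373. 226.] [ 0.52  -0.204  0.05 ]
scene lever_knob 0.49 [320.4, 228.6, 29.2, 33.8] [332. 246.] [ 0.544 -0.1    0.05 ]
scene white_cup 0.95 [238.4, 338.7, 31.6, 43.0] [255. 359.] [0.469 0.186 0.05 ]
scene tip_rack 0.56 [192.7, 227.1, 44.5, 29.2] [215. 
[... 294 characters left out ...]
, 213.1, 22.7, 18.7] [211. 221.] [0.614 0.196 0.05 ]
top blue_cup_centre 0.53 [326.6, 224.6, 61.5, 31.2] [343. 242.] [ 0.56  -0.125  0.05 ]
top jaw 0.55 [324.1, 227.0, 63.4, 29.4] [342. 243.] [ 0.558 -0.122  0.05 ]
top ratchet_wheel 0.9 [352.8, 226.9, 30.8, 27.8] [368. 237.] [ 0.572 -0.185  0.05 ]
top ratchet_lever 0.77 [364.1, 232.9, 19.3, 49.2] [373. 255.] [ 0.527 -0.196  0.05 ]
top lever_knob 0.97 [361.8, 235.0, 22.6, 51.2] [373. 256.] [ 0.527 -0.196  0.05 ]
top white_cup 0.91 [205.8, 267.6, 24.6, 24.1] [218. 278.] [0.476 0.179 0.05 ]
top tip_rack 0.78 [266.2, 153.3, 33.1, 23.5] [283. 165.] [0.753 0.022 0.05 ]
top tip_rack 0.34 [313.9, 318.2, 57.9, 13.0] [343. 323.] [ 0.367 -0.122  0.05 ]
```

```bash
python3 - <<'E'
import cv2
a=cv2.imread("pics/top0.png")[130:330,170:430];cv2.imwrite("pics/top1.png",cv2.resize(a,None,fx=3,fy=3,interpolation=cv2.INTER_CUBIC))
b=cv2.imread("pics/scene0.png")[190:400,140:420];cv2.imwrite("pics/scene1.png",cv2.resize(b,None,fx=2.8,fy=2.8,interpolation=cv2.INTER_CUBIC))
E
```

```text
(no output)
```

View pics/top1.png

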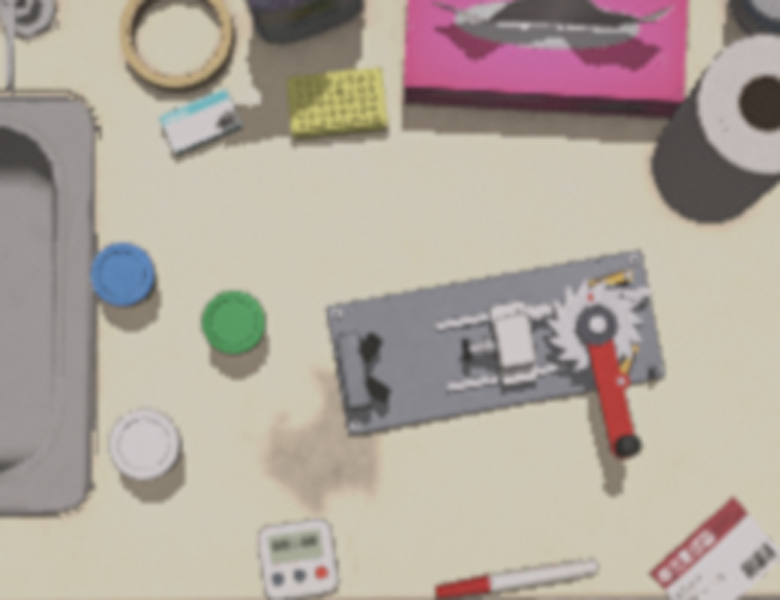

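View pics/scene1.png

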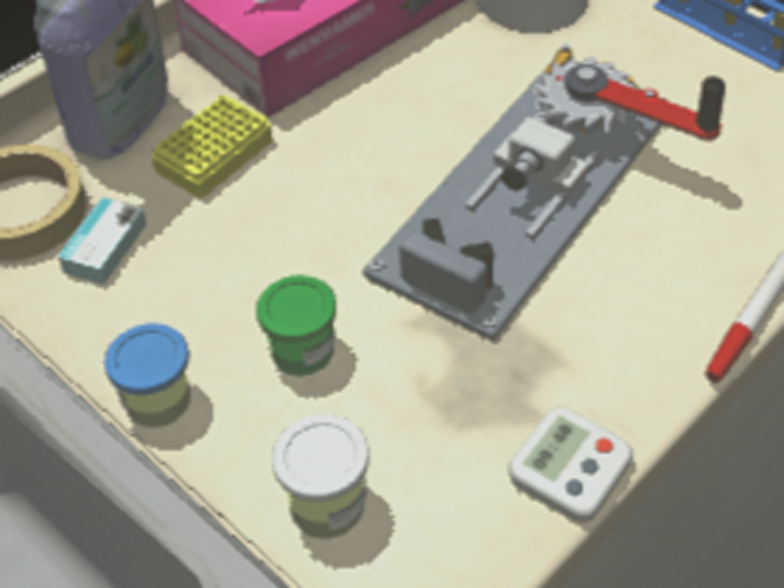

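The top view (crop scale 3, offset 170,130) shows three cups: blue lid at full-frame pixel (211,222), green look-alike at (248,237) and white at (218,278). The blue one is my target, and the crop confirms it. The plate's corners and the lever, which points image-down, are also clear.

```bash
cat >> h.py <<'E'
def fitclamp(f,cs,z=0.01):
    # corners order: clamp(-x? ) given as local mm pairs
    W=np.array([atz(f,p,z)[:2] for p in cs]);L=np.array([[60,140],[60,-130],[-50,-130],[-50,140]])/1000.
    a=L-L.mean(0);b=W-W.mean(0);H=a.T@b;th=np.arctan2(H[0,1]-H[1,0],H[0,0]+H[1,1])
    R=np.array([[np.cos(th),-np.sin(th)],[np.sin(th),np.cos(th)]]);t=W.mean(0)-R@L.mean(0);return th,R,t,(L@R.T+t-W)*1000
E
python3 - <<'E'
from h import *
f=grab_frame("top");c=lambda x,y:(170+x/3,130+y/3)
th,R,t,e=fitclamp(f,[c(328,307),c(642,252),c(664,378),c(348,435)]);print(th,t,e.round(1))
for n,p in dict(seat=(0,85),axis=(0,-75)).items(): print(n,R@(np.array(p)/1e3)+t)
k=atz(f,c(627,445),.098);d=R.T@(k[:2]-t);print("knob",k,d,np.arctan2(-(d[1]+.075),-d[0]),np.hypot(d[0],d[1]+.075))
print("cup",atz(f,c(123,274),.05),"green",atz(f,c(233,322),.05))
print("cam",ray(f,(0,0))[0])
E
```

```text
0.16459288811799805 [ 0.55481449 -0.11338411] [[ 0.9  2.3]
 [ 1.1 -0.3]
 [-1.3 -2.4]
 [-0.7  0.4]]
seat [ 0.54088718 -0.02953287]
axis [ 0.56710329 -0.18737049]
knob [ 0.47050498 -0.20353278  0.098     ] [-0.097941   -0.07511615] 0.0011859123756235435 0.09794106992342325
cup [0.61414191 0.19644196 0.05      ] green [0.57416661 0.10719728 0.05      ]
cam [ 0.43929689 -0.03489884  1.35981693]
```

```bash
python3 -m inch '{"delta_pos":[[22,33,0],[22,33,0],[22,33,0],[22,33,0],[22,33,0],[22,33,0],[20,34,0],[20,34,0],[20,34,0],[20,34,0],[20,34,0],[20,34,0]],"delta_rot":[[0,0,0.118],[0,0,0.118],[0,0,0.118],[0,0,0.118],[0,0,0.118],[0,0,0.118],[0,0,0.118],[0,0,0.118],[0,0,0.118],[0,0,0.118],[0,0,0.118],[0,0,0.118]]}' 1 25
```

```text
time_s: 1.95
position: [0.4573, -0.2028, 0.237]
tcp_rot: [[0.213, 0.006, 0.977], [-0.977, -0.009, 0.214], [0.01, -1.0, 0.004]]
contact_force: [0.8, -2.4, 0.0]
width: 0.995
```

```bash
python3 -m inch '{"delta_pos":[[14,36,-6],[14,36,-6],[14,36,-6],[14,36,-6],[14,36,-6],[14,36,-6],[14,36,-6],[14,36,-6],[14,36,-6],[14,36,-6],[0,0,0],[0,0,0]],"delta_rot":[[0,0,-0.025],[0,0,-0.025],[0,0,0],[0,0,0],[0,0,0],[0,0,0],[0,0,0],[0,0,0],[0,0,0],[0,0,0],[0,0,0],[0,0,0]]}' 1 25; python3 - <<'E'
from h import *
f=wrist();cv2.imwrite("pics/w1.png",f["image"])
for r in cut_out("wrist","blue_cup_centre")[:3]:
    x,y,w,h=r["rect"];print(r["p"],r["rect"],atz(f,(x+w/2,y+h/2),.05),proj(f,[.614,.196,.05]))
    m=r["pixels"];print(f["image"][m].mean(0))
hsv=cv2.cvtColor(f["image"],cv2.COLOR_BGR2HSV);m=cv2.inRange(hsv,(95,110,60),(125,255,255))
n,l,st,ce=cv2.connectedComponentsWithStats(m);i=1+st[1:,4].argmax();print(st[i],ce[i],atz(f,(st[i,0]+st[i,2]/2,st[i,1]+st[i,3]/2),.05))
s=sensors.get_state();print(s["position"],np.round(s["tcp_rot"],3).tolist())
E
```

```text
time_s: 2.95
position: [0.6033, 0.186, 0.1771]
tcp_rot: [[0.179, 0.014, 0.984], [-0.984, -0.008, 0.179], [0.01, -1.0, 0.012]]
contact_force: [-0.1, -0.2, 0.3]
width: 1.001
0.96 [303.8, 188.5, 70.2, 64.6] [0.61650748 0.20153159 0.05      ] [334.1096499 227.4276705]
[148.22903727 115.61620083  75.1242236 ]
0.9 [235.4, 276.8, 66.0, 46.4] [0.5747008  0.12987187 0.05      ] [334.1096499 227.4276705]
[ 76.24515347 138.37641357  59.84410339]
[ 305  187   69   68 3652] [338.80914567 220.72891566] [0.61696916 0.20146182 0.05      ]
[0.60284482 0.1849132  0.17744513] [[0.178, 0.014, 0.984], [-0.984, -0.008, 0.178], [0.01, -1.0, 0.013]]
```

View pics/w1.png

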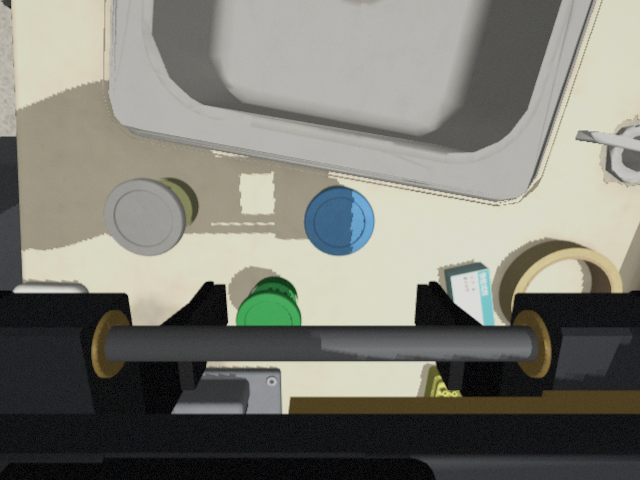

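```bash
python3 -m inch '{"delta_pos":[[5,5,-22],[5,5,-22],[4,4,-16],[0,0,0]],"delta_rot":[[0.008,0.014,0],[0,0,0],[0,0,0],[0,0,0]]}' 1 25; python3 - <<'E'
from h import *
f=wrist();cv2.imwrite("pics/w2.png",f["image"])
hsv=cv2.cvtColor(f["image"],cv2.COLOR_BGR2HSV);m=cv2.inRange(hsv,(95,110,60),(125,255,255))
n,l,st,ce=cv2.connectedComponentsWithStats(m);i=1+st[1:,4].argmax();print(st[i],ce[i],atz(f,(st[i,0]+st[i,2]/2,st[i,1]+st[i,3]/2),.05))
E
```

```text
time_s: 3.38
position: [0.6193, 0.1931, 0.1185]
tcp_rot: [[0.171, 0.006, 0.985], [-0.985, -0.003, 0.171], [0.004, -1.0, 0.005]]
contact_force: [-1.3, -0.8, -1.5]
width: 0.996
[ 274  210   86   84 5616] [316.75872507 251.39761396] [0.6169692  0.20119412 0.05      ]
```

```bash
python3 -m inch '{"delta_pos":[[-2,4,0],[-1,3,-15],[0,0,-20],[0,0,-20],[0,0,-10],[0,0,0]],"delta_rot":[[0.003,0.006,-0.007],[0,0,0],[0,0,0],[0,0,0],[0,0,0],[0,0,0]]}' 1 25; python3 -m inch '{"delta_pos":[[0,0,0],[0,0,0],[0,0,0],[0,0,0],[0,0,0],[0,0,0]],"delta_rot":[[0,0,0],[0,0,0],[0,0,0],[0,0,0],[0,0,0],[0,0,0]]}' 0.4 25
```

```text
time_s: 3.93
position: [0.6185, 0.199, 0.0578]
tcp_rot: [[0.159, 0.009, 0.987], [-0.987, 0.002, 0.159], [-0.0, -1.0, 0.009]]
contact_force: [0.8, -0.3, 0.5]
width: 0.998
time_s: 4.43
position: [0.62, 0.1998, 0.0621]
tcp_rot: [[0.158, 0.013, 0.987], [-0.987, 0.003, 0.158], [-0.001, -1.0, 0.014]]
contact_force: [-0.8, 0.5, 0.9]
width: 0.629
```

```bash
python3 -m inch '{"delta_pos":[[0,0,0],[0,0,0],[-2,1,-5],[-1,0,-5],[0,0,-1]],"delta_rot":[[0,0.014,0],[0,0,0],[0,0,0],[0,0,0],[0,0,0]]}' 0.85 25; python3 -m inch '{"delta_pos":[[0,0,0],[0,0,0],[0,0,0],[0,0,0],[0,0,0],[0,0,0]],"delta_rot":[[0,0,0],[0,0,0],[0,0,0],[0,0,0],[0,0,0],[0,0,0]]}' 0.4 25
```

```text
time_s: 4.85
position: [0.6176, 0.2011, 0.0513]
tcp_rot: [[0.158, -0.0, 0.987], [-0.987, 0.004, 0.158], [-0.004, -1.0, 0.0]]
contact_force: [-0.6, 0.5, -0.6]
width: 0.837
time_s: 5.35
position: [0.6168, 0.201, 0.05]
tcp_rot: [[0.158, -0.002, 0.987], [-0.987, 0.003, 0.158], [-0.003, -1.0, -0.002]]
contact_force: [0.2, 0.6, -0.6]
width: 0.59
```

```bash
python3 -m inch '{"delta_pos":[[0,0,0],[0,0,2],[0,0,2]],"delta_rot":[[0,0,0],[0,0,0],[0,0,0]]}' 0.66 25; python3 -m inch '{"delta_pos":[[0,0,0],[0,0,0],[0,0,0],[0,0,0]],"delta_rot":[[0,0,0],[0,0,0],[0,0,0],[0,0,0]]}' 0.4 30
```

```text
time_s: 5.6
position: [0.6167, 0.2009, 0.0541]
tcp_rot: [[0.158, -0.002, 0.987], [-0.987, 0.003, 0.158], [-0.003, -1.0, -0.002]]
contact_force: [-0.5, -0.2, 0.3]
width: 0.647
time_s: 5.93
position: [0.6171, 0.201, 0.055]
tcp_rot: [[0.158, -0.001, 0.987], [-0.987, 0.003, 0.158], [-0.003, -1.0, -0.001]]
contact_force: [0.1, 0.1, -0.8]
width: 0.587
```

```bash
python3 -m inch '{"delta_pos":[[0,0,15],[0,0,30],[0,0,35],[-9,-30,0],[-12,-36,0],[-12,-36,0],[-12,-36,0],[-12,-36,0],[-12,-36,0],[-6,-20,0],[0,0,0],[0,0,0]],"delta_rot":[[0,0,0],[0,0,0],[0,0,0],[0,0,0.006],[0,0,0],[0,0,0],[0,0,0],[0,0,0],[0,0,0],[0,0,0],[0,0,0],[0,0,0]]}'; python3 - <<'E'
from h import *
f=wrist();cv2.imwrite("pics/w3.png",f["image"]);s=sensors.get_state();print(s["position"],s["contact_force"])
g=grab_frame("top");cv2.imwrite("pics/top2.png",g["image"])
E
```

```text
time_s: 6.93
position: [0.5359, -0.0342, 0.1504]
tcp_rot: [[0.17, 0.005, 0.985], [-0.985, 0.004, 0.17], [-0.003, -1.0, 0.006]]
contact_force: [0.7, -0.1, 0.5]
width: 0.59
[ 0.5361591  -0.03408047  0.15044918] [-0.11272299 -1.40867681 -1.71669112]
```

View pics/w3.png

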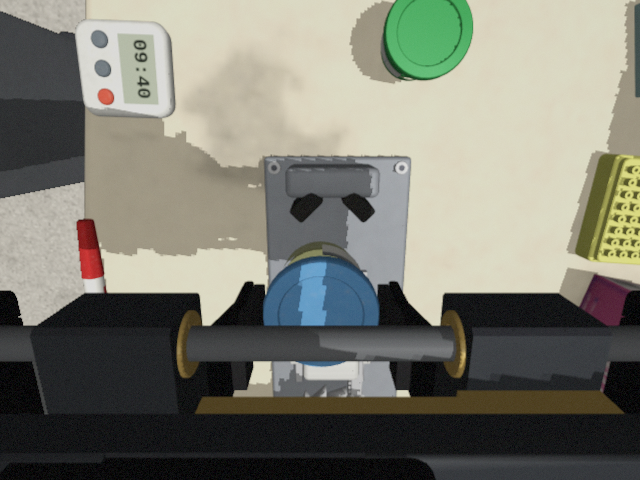

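The cup is held and the clamp's far corners show at (265,157) and (410,157). The vee faces sit near (306,207) and (358,207).

```bash
cat > pose.txt <<'E'
E
python3 - <<'E'
from h import *
s=sensors.get_state();f=wrist()
A=atz(f,(265.5,157),.01);B=atz(f,(410,157),.01);print(A,B,np.linalg.norm(A-B))
th=np.arctan2(*(B-A)[1::-1]);R=np.array([[np.cos(th),-np.sin(th)],[np.sin(th),np.cos(th)]])
M=(A+B)[:2]/2;t=M-R@[.005,.14];print(th,"seat",R@[0,.085]+t,"axis",R@[0,-.075]+t)
r=R.T@(atz(f,(332,207),.048)[:2]-t);print("vee mid local",r)
g=cut_out("wrist","blue_cup_centre")[0];print(g["rect"])
print("lid from pic",atz(f,(321.5,311),s["position"][2]+.05-.055))
# plate corners via line fitting in top image, initial guess
E
```

```text
[0.48799229 0.01928158 0.01      ] [0.59241197 0.03753367 0.01      ] 0.10600286611870956
0.1730471890513153 seat [ 0.54474697 -0.02663185] axis [ 0.57229654 -0.1842422 ]
vee mid local [-0.0003062   0.10987451]
[262.9, 241.5, 115.4, 127.2]
lid from pic [ 0.53746785 -0.03098004  0.1451812 ]
```

```bash
python3 -m inch '{"delta_pos":[[8,-3,0],[0,0,-15],[0,0,-25],[0,0,-25],[0,0,-12],[0,0,0]],"delta_rot":[[0,0.005,0],[0,0,0],[0,0,0],[0,0,0],[0,0,0],[0,0,0]]}'; python3 - <<'E'
from h import *
f=wrist();cv2.imwrite("pics/w4.png",f["image"][100:440,150:520])
E
```

```text
time_s: 7.63
position: [0.5496, -0.0294, 0.0714]
tcp_rot: [[0.184, 0.001, 0.983], [-0.983, 0.005, 0.184], [-0.005, -1.0, 0.002]]
contact_force: [-0.9, -3.7, -0.3]
width: 0.586
```

View pics/w4.png

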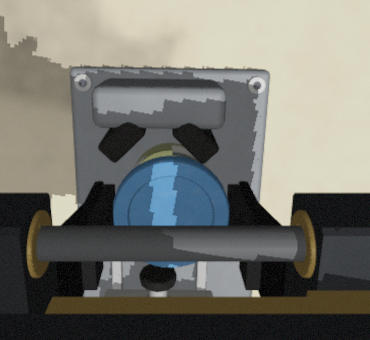

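The cup is held between the rubber faces, about 6 mm to the clamp's +x side and touching a face (−3.7 N in y). I'll correct that before lowering.

```bash
python3 -m inch '{"delta_pos":[[-3,-4,0],[-3,-2,0],[0,0,0]],"delta_rot":[[0,0,-0.012],[0,0,0],[0,0,0]]}'; python3 - <<'E'
from h import *
f=wrist();s=sensors.get_state();print(s["position"],s["contact_force"],s["tcp_rot"][:2,2])
hsv=cv2.cvtColor(f["image"],cv2.COLOR_BGR2HSV);m=cv2.inRange(hsv,(95,110,60),(125,255,255))
n,l,st,ce=cv2.connectedComponentsWithStats(m);i=1+st[1:,4].argmax();print(st[i],ce[i])
lid=atz(f,(st[i,0]+st[i,2]/2,st[i,1]+57),s["position"][2]-.005)
cv2.imwrite("pics/w5.png",cv2.resize(f["image"][150:400,180:460],None,fx=2.5,fy=2.5));print(lid)
E
```

```text
time_s: 7.93
position: [0.5452, -0.0334, 0.0734]
tcp_rot: [[0.174, 0.003, 0.985], [-0.985, 0.008, 0.174], [-0.007, -1.0, 0.004]]
contact_force: [0.5, -0.2, -1.0]
width: 0.586
[ 0.54558163 -0.03329327  0.07359376] [ 0.30741203 -0.46300168 -0.78356184] [0.9847534  0.17388392]
[ 263  257  117   69 6674] [320.64444111 295.39781241]
[ 0.5465109  -0.03288226  0.06859376]
```

View pics/w5.png

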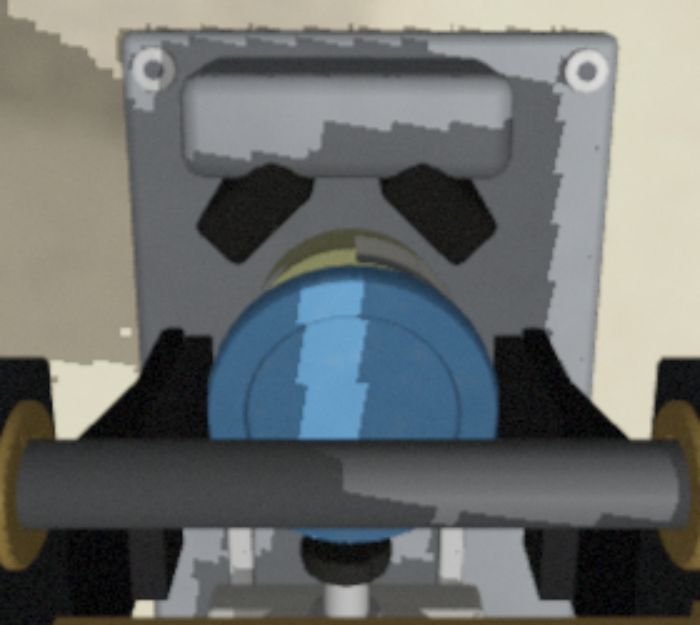

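```bash
python3 -m inch '{"delta_pos":[[-1,0,-3],[0,0,-3],[0,0,-1],[0,0,0]],"delta_rot":[[0.006,0.003,0],[0,0,0],[0,0,0],[0,0,0]]}';python3 -m inch '{"delta_pos":[[0,2,0],[0,2,0],[0,2,0]],"delta_rot":[[0,0,0],[0,0,0],[0,0,0]]}'
```

```text
time_s: 8.32
position: [0.5461, -0.0329, 0.0681]
tcp_rot: [[0.174, 0.005, 0.985], [-0.985, 0.014, 0.174], [-0.013, -1.0, 0.007]]
contact_force: [0.2, -0.3, -1.0]
width: 0.591
time_s: 8.57
position: [0.5461, -0.0277, 0.0682]
tcp_rot: [[0.173, 0.005, 0.985], [-0.985, 0.013, 0.173], [-0.012, -1.0, 0.007]]
contact_force: [-1.4, -7.8, 1.7]
width: 0.589
```

```bash
python3 -m inch '{"delta_pos":[[-0.5,-2.5,0],[0,0,-2],[0,0,-2],[0,0,0]],"delta_rot":[[-0.013,0.005,0],[0,0,0],[0,0,0],[0,0,0]]}'
```

```text
time_s: 8.9
position: [0.546, -0.0297, 0.0646]
tcp_rot: [[0.174, 0.0, 0.985], [-0.985, -0.002, 0.174], [0.002, -1.0, -0.0]]
contact_force: [-2.4, -1.6, 4.8]
width: 0.589
```

```bash
python3 -m inch '{"delta_pos":[[-0.5,2,0],[0,2,0],[0,0,0]],"delta_rot":[[0,0,0],[0,0,0],[0,0,0]]}'
```

```text
time_s: 9.15
position: [0.5457, -0.0276, 0.065]
tcp_rot: [[0.173, 0.0, 0.985], [-0.985, -0.005, 0.173], [0.005, -1.0, -0.001]]
contact_force: [0.2, -1.0, 0.3]
width: 0.589
```

```bash
python3 -m inch '{"delta_pos":[[0,1.5,0],[0,0,0],[0,0,0],[0,0,0],[0,0,30],[0,0,35],[0,0,35],[0,0,0]],"delta_rot":[[0,0,0],[0,0,0],[0,0,0],[0,0,0],[0,0,0],[0,0,0],[0,0,0],[0,0,0]]}' 0.85; python3 - <<'E'
from h import *
f=wrist();cv2.imwrite("pics/w6.png",f["image"][100:480]);s=sensors.get_state();print(s["position"],s["width"])
E
```

```text
time_s: 9.82
position: [0.5433, -0.0226, 0.1658]
tcp_rot: [[0.176, -0.005, 0.984], [-0.984, 0.0, 0.176], [-0.001, -1.0, -0.005]]
contact_force: [1.4, 0.6, 0.3]
width: 0.849
[ 0.54221949 -0.02289915  0.16301809] 0.8476818672698496
```

View pics/w6.png

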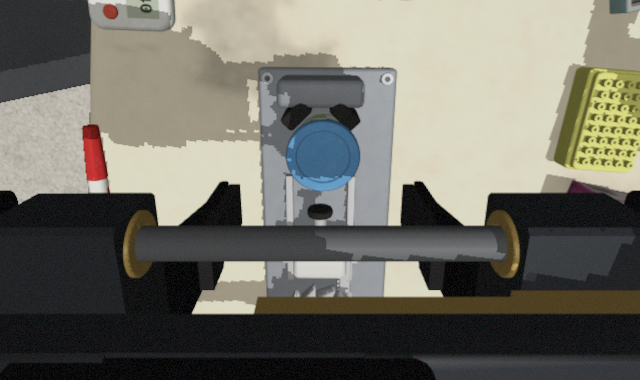

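The cup stands upright in the vee, lid centre at full-frame (323,255), with the pad front at about (320,304). Next I'll work out the seating and the gap.

```bash
python3 - <<'E'
from h import *
f=wrist();im=f["image"];cv2.imwrite("pics/w7.png",im)
A=atz(f,(259.5,168.5),.01);B=atz(f,(396,168.5),.01);print(A,B,np.linalg.norm(A-B))
th=np.arctan2(*(B-A)[1::-1]);R=np.array([[np.cos(th),-np.sin(th)],[np.sin(th),np.cos(th)]]);t=(A+B)[:2]/2-R@[.005,.14]
L=lambda px,z:(R.T@(atz(f,px,z)[:2]-t)*1000).round(1)
hsv=cv2.cvtColor(im,cv2.COLOR_BGR2HSV);m=cv2.inRange(hsv,(95,110,60),(125,255,255))
n,l,st,ce=cv2.connectedComponentsWithStats(m);i=1+st[1:,4].argmax();x,y,w,h,_=st[i];print(st[i])
print("lid",L((x+w/2,y+h/2),.06),"near edge",L((x+w/2,y+h),.06),L((x+w/2,y+h),.052))
print("pad top edge front",L((320,304),.050),L((320,304),.04)); print(im[296:325:1,320].sum(1))
print("jaw top front edge?",im[325:385:2,320].sum(1).tolist())
print("th",th,"axis",R@[0,-.075]+t,"seat",R@[0,.085]+t)
for a in(0,-.38,.22):print(a,R@[-.1*np.cos(a),-.075-.1*np.sin(a)]+t)
E
```

```text
[0.48663662 0.01787824 0.01      ] [0.59031456 0.03646855 0.01      ] 0.1053314529063177
[ 288  220   74   72 4177]
lid [ 2.9 85.2] near edge [ 3.  58.6] [ 3.  55.1]
pad top edge front [-0.6 44.7] [-0.7 40. ]
[296 390 418 451 469 464 465 470 410 234  47  31  30  56  47  45  64  58
  58  96 107 123 131 129 123 276 496 549 548]
jaw top front edge? [403, 120, 156, 196, 216, 179, 178, 206, 192, 205, 213, 204, 210, 215, 195, 204, 202, 194, 482, 636, 638, 630, 626, 624, 634, 624, 619, 580, 319, 305]
th 0.17742284812195358 axis [ 0.57150018 -0.18533396] seat [ 0.54326122 -0.02784567]
0 [ 0.47307    -0.20298331]
-0.38 [ 0.47354505 -0.16521451]
0.22 [ 0.47929403 -0.22403829]
```

```bash
python3 - <<'E'
from h import *
print(sensors.get_state()["qpos"])
f=grab_frame("top")
for r in cut_out("top","lever_knob")[:1]:print(r["rect"])
E
python3 -m inch '{"delta_pos":[[0,0,15],[0,0,0],[0,-10,0],[0,-15,0],[0,-20,0],[-6,-20,0],[-8,-20,0],[-8,-20,0],[-8,-20,0],[-10,-20,0],[-10,-20,0],[-10,-15,0]],"delta_rot":[[0,0,-0.12],[0,0,-0.12],[0,0,-0.12],[0,0,-0.12],[0,0,-0.12],[0,0,-0.12],[0,0,-0.12],[0,0,-0.12],[0,0,-0.12],[0,0,-0.12],[0,0,-0.12],[0,0,-0.12]]}' 0.5; python3 - <<'E'
from h import *
print(sensors.get_state()["qpos"])
E
```

```text
[ 30.15759087  13.53979901 -36.7252495  102.62188357   8.62946298
  67.31238435   0.86196718]
[363.1, 235.4, 21.6, 47.6]
time_s: 11.02
position: [0.4686, -0.2032, 0.1542]
tcp_rot: [[-0.967, -0.013, 0.254], [-0.254, 0.04, -0.966], [0.002, -0.999, -0.042]]
contact_force: [-0.0, -0.6, -0.2]
width: 0.501
[ 38.25522806   8.93216176 -20.09746934 106.99211438   1.2292208
  66.02213415 -57.4603782 ]
```

```bash
python3 -m inch '{"delta_pos":[[0,0,0],[0,0,0],[0,0,0]],"delta_rot":[[-0.04,-0.013,-0.08],[0,0,0],[0,0,0]]}' 0.5; python3 - <<'E'
from h import *
s=sensors.get_state();print(s["position"])
f=wrist();cv2.imwrite("pics/w8.png",f["image"])
for q in("lever_knob","ratchet_lever"):
  for r in cut_out("wrist",q)[:2]:print(q,r["p"],r["rect"])
print(proj(f,[.4715,-.2033,.098]))
E
```

```text
time_s: 11.27
position: [0.4631, -0.2078, 0.1493]
tcp_rot: [[-0.987, -0.006, 0.159], [-0.159, 0.002, -0.987], [0.006, -1.0, -0.003]]
contact_force: [-0.9, -0.0, 0.3]
width: 0.498
[ 0.46314396 -0.20779526  0.14926508]
lever_knob 0.58 [282.9, 40.0, 79.2, 228.6]
lever_knob 0.42 [0.0, 19.9, 116.8, 97.2]
ratchet_lever 0.87 [283.2, 39.6, 81.3, 233.2]
[316.3931437  261.17874604]
```

View pics/w8.png

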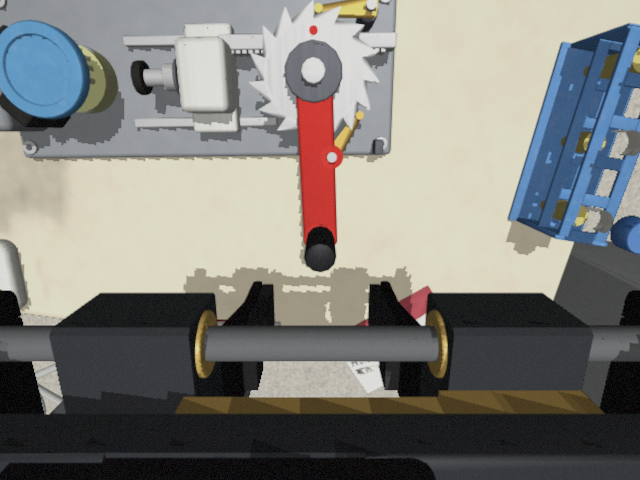

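Wrist view: the knob top is at (320,257), the hub at (313,70), and the pad, jaw and cup are visible on the left.

```bash
python3 - <<'E'
from h import *
f=wrist();s=sensors.get_state();print(s["position"])
k=atz(f,(320,257),.098);a=atz(f,(313.5,70),.06);print(k,a,np.linalg.norm((k-a)[:2]))
d=(k-a)[:2];th=.168
c=np.array([[np.cos(th),np.sin(th)],[-np.sin(th),np.cos(th)]])@d;print(c,np.arctan2(-c[1],-c[0]))
for t in(0.168,):
  for al in(-.38,-.2,0,.22):
    print(al,k[:2]-d+.1*np.array([-np.cos(al)*np.cos(t)+np.sin(al)*np.sin(t),-np.cos(al)*np.sin(t)-np.sin(al)*np.cos(t)]))
E
```

```text
[ 0.46448766 -0.20704415  0.15017181]
[ 0.47511199 -0.20406959  0.098     ] [ 0.57253708 -0.18432005  0.06      ] 0.09940670124131366
[-0.09935579 -0.00318095] 0.032004845912789744
-0.38 [ 0.47477587 -0.1632785 ]
-0.2 [ 0.47258827 -0.1811206 ]
0 [ 0.47394496 -0.20104114]
0.22 [ 0.47997032 -0.22215383]
```

```bash
python3 -m inch '{"delta_pos":[[6,2,0],[4,1,-10],[0,0,-22],[0,0,-22],[0,0,-10],[0,0,0]],"delta_rot":[[0,0,0],[0,0,0],[0,0,0],[0,0,0],[0,0,0],[0,0,0]]}' 0.5;python3 -m inch '{"delta_pos":[[0,0,0],[0,0,0],[0,0,0],[0,0,0]],"delta_rot":[[0,0,0],[0,0,0],[0,0,0],[0,0,0]]}' 0.1 15
```

```text
time_s: 11.97
position: [0.4792, -0.2015, 0.0829]
tcp_rot: [[-0.986, -0.0, 0.169], [-0.169, 0.003, -0.986], [-0.0, -1.0, -0.003]]
contact_force: [-0.0, 0.8, 0.7]
width: 0.499
time_s: 12.3
position: [0.4805, -0.2011, 0.0841]
tcp_rot: [[-0.985, 0.0, 0.17], [-0.17, 0.003, -0.985], [-0.001, -1.0, -0.003]]
contact_force: [0.5, 0.1, 0.7]
width: 0.278
```

```bash
python3 -m inch '{"delta_pos":[[-3,0,0],[-3,0,0],[0,0,0],[0,0,0]],"delta_rot":[[0,0,0],[0,0,0],[0,0,0],[0,0,0]]}' 0.1 15
```

```text
time_s: 12.63
position: [0.4775, -0.2006, 0.0854]
tcp_rot: [[-0.985, 0.009, 0.171], [-0.171, 0.002, -0.985], [-0.009, -1.0, -0.001]]
contact_force: [2.1, -1.1, -6.4]
width: 0.2
```

```bash
python3 -m inch '{"delta_pos":[[-1,12,0],[0,13,0],[1,8,0],[0,0,0]],"delta_rot":[[0,0.009,0],[0,0,0],[0,0,0],[0,0,0]]}'; python3 - <<'E'
from h import *
f=wrist();print(sensors.get_state()["position"])
for q in("ratchet_lever","jaw"):
  for r in cut_out("wrist",q)[:1]:print(q,r["p"],r["rect"])
cv2.imwrite("pics/w9.png",f["image"])
E
```

```text
time_s: 12.97
position: [0.4755, -0.1688, 0.0854]
tcp_rot: [[-0.986, -0.002, 0.167], [-0.167, -0.0, -0.986], [0.002, -1.0, -0.0]]
contact_force: [2.0, -1.7, -7.9]
width: 0.2
[ 0.47539828 -0.16929313  0.08535259]
ratchet_lever 0.61 [297.1, 53.1, 138.6, 269.7]
jaw 0.9 [152.0, 30.0, 343.0, 141.6]
```

View pics/w9.png

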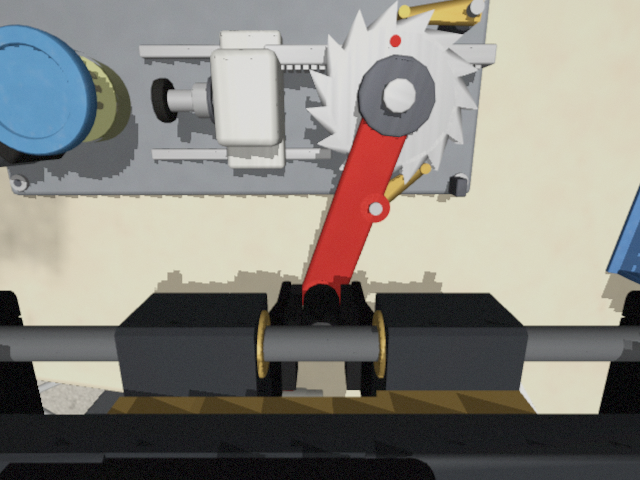

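Wrist view: the knob is gripped at (320,300) and the lever is swung to a negative angle. Hub (400,96), jaw (248,97) and pad (163,100) are all visible.

```bash
cat >> h.py <<'E'
TH=.168;C=np.array([[np.cos(TH),np.sin(TH)],[-np.sin(TH),np.cos(TH)]])
def look(hub=None,save=None):
    s=sensors.get_state();f=wrist();im=f["image"]
    L=lambda px,z:C@atz(f,px,z)[:2]*1000
    if save:cv2.imwrite(save,im)
    return s,f,L
E
python3 - <<'E'
from h import *
s,f,L=look();T=C@s["position"][:2]*1000
h=L((400,96),.06);print("tcp",T,"hub",h,"alpha",-np.arcsin((T-h)[1]/100))
print("pad front",L((152,99),.04),"lid edge",L((95,95),.056),"lid left?",L((130,100),.04),"jaw front",L((212,100),.051)-h)
E
```

```text
tcp [ 440.16167331 -247.23938159] hub [ 531.54162215 -280.12553349] alpha -0.3350977865647883
pad front [ 532.03164922 -167.21924084] lid edge [ 532.42397733 -149.48114188] lid left? [ 531.60000905 -156.79066935] jaw front [-0.81663935 81.73259915]
```

```bash
python3 -m inch '{"delta_pos":[[0,5,0],[0,1,0]],"delta_rot":[[0,0,0],[0,0,0]]}'; python3 - <<'E'
from h import *
s=sensors.get_state();T=C@s["position"][:2]*1000;print(T,-np.arcsin((T[1]+280.1)/100),C@s["contact_force"][:2])
E
```

```text
time_s: 13.33
position: [0.4759, -0.1651, 0.0854]
tcp_rot: [[-0.986, -0.001, 0.164], [-0.164, -0.001, -0.986], [0.001, -1.0, 0.0]]
contact_force: [-0.3, -1.0, -5.9]
width: 0.199
[ 441.57079228 -242.38724656] -0.38669285630459915 [-0.43413761 -0.98459616]
```

```bash
python3 -m inch '{"delta_pos":[[-2,-10,0],[-1,-11,0],[0,-10,0],[1,-10,0],[3,-10,0],[3,-9,0],[0,0,0]],"delta_rot":[[0,0,0],[0,0,0],[0,0,0],[0,0,0],[0,0,0],[0,0,0],[0,0,0]]}'; python3 - <<'E'
from h import *
s=sensors.get_state();T=C@s["position"][:2]*1000;print(T,-np.arcsin((T[1]+280.1)/100),C@s["contact_force"][:2])
s,f,L=look(save="pics/w10.png")
E
```

```text
time_s: 13.92
position: [0.479, -0.2297, 0.0854]
tcp_rot: [[-0.986, -0.004, 0.166], [-0.166, 0.002, -0.986], [0.003, -1.0, -0.003]]
contact_force: [0.8, 1.7, -2.3]
width: 0.201
[ 433.84329217 -306.5170265 ] 0.2673435247017666 [1.05001956 1.55176503]
```

View pics/w10.png

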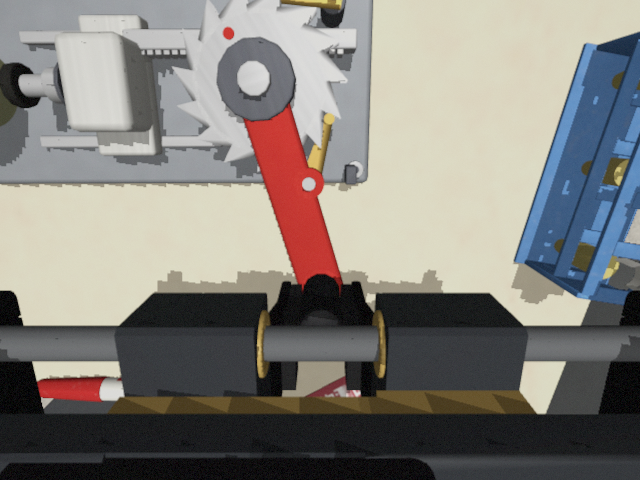

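The first drive stroke worked: the wheel's red dot has moved anticlockwise and the jaw has advanced. I'll write a helper to track the dot, the jaw and the force numerically.

```bash
cat >> h.py <<'E'
HUB=np.array([531.5,-280.1])
def rep(n):
    s=sensors.get_state();T=C@s["position"][:2]*1000
    print("al %.3f x %.1f z %.1f F"%(-np.arcsin((T[1]-HUB[1])/100),T[0]-HUB[0],s["position"][2]*1000),(C@s["contact_force"][:2]).round(2),"t",s["time_s"])
    f=wrist();im=f["image"];cv2.imwrite(f"pics/{n}.png",im);b,g,r=cv2.split(im.astype(int))
    m=((r>120)&(g<60)&(b<60)).astype(np.uint8);k,l,st,ce=cv2.connectedComponentsWithStats(m)
    for i in range(1,k):
        if 15<st[i,4]<300:
            d=C@atz(f,ce[i],.047)[:2]*1000-HUB
            if 15<np.hypot(*d)<42:print("dot",d.round(1),"ang",np.arctan2(d[1],d[0]).round(3),"teeth",(np.arctan2(d[1],d[0])/.4189).round(2))
    w=cv2.inRange(cv2.cvtColor(im,cv2.COLOR_BGR2HSV),(0,0,0),(179,255,255))
    return s,f
E
python3 - <<'E'
from h import *
rep("a1")
import h
E
python3 -m inch '{"delta_pos":[[-3,9,0],[-3,10,0],[-1,10,0],[0,10,0],[1,11,0],[2,10,0],[0,0,0]],"delta_rot":[[0,0,0],[0,0,0],[0,0,0],[0,0,0],[0,0,0],[0,0,0],[0,0,0]]}';python3 - <<'E'
from h import *
rep("a2")
E
```

```text
al 0.260 x -97.8 z 85.4 F [-0.65  0.74] t 13.9667
dot [20.5 14.4] ang 0.612 teeth 1.46
time_s: 14.6
position: [0.4713, -0.1638, 0.0854]
tcp_rot: [[-0.986, -0.006, 0.165], [-0.165, -0.002, -0.986], [0.007, -1.0, 0.001]]
contact_force: [1.5, -2.4, -5.4]
width: 0.203
al -0.410 x -94.2 z 85.4 F [ 1.12 -2.6 ] t 14.6
```

```bash
python3 -m inch '{"delta_pos":[[-1,-10,0],[-1,-10,0],[0,-10,0],[1,-10,0],[3,-10,0],[3,-9,0],[0,0,0],[0,0,0]],"delta_rot":[[0,0,0],[0,0,0],[0,0,0],[0,0,0],[0,0,0],[0,0,0],[0,0,0],[0,0,0]]}';python3 - <<'E'
from h import *
rep("a3")
E
```

```text
time_s: 15.32
position: [0.4744, -0.2199, 0.0855]
tcp_rot: [[-0.984, -0.014, 0.176], [-0.176, 0.007, -0.984], [0.013, -1.0, -0.009]]
contact_force: [-2.4, 2.0, -0.9]
width: 0.202
al 0.161 x -100.5 z 85.5 F [-2.07  2.4 ] t 15.3167
dot [15.5 20.1] ang 0.914 teeth 2.18
```

```bash
python3 -m inch '{"delta_pos":[[-3,9,0],[-3,10,0],[-1,10,0],[0,10,0],[1,10,0],[2,9,0],[0,0,0]],"delta_rot":[[0,0,0],[0,0.003,0],[0,0,0],[0,0,0],[0,0,0],[0,0,0],[0,0,0]]}';python3 - <<'E'
from h import *
rep("a4")
E
```

```text
time_s: 15.95
position: [0.4682, -0.1618, 0.0856]
tcp_rot: [[-0.985, -0.016, 0.173], [-0.173, -0.004, -0.985], [0.017, -1.0, 0.001]]
contact_force: [1.1, -8.5, -8.7]
width: 0.203
al -0.436 x -96.9 z 85.6 F [-0.35 -8.54] t 15.95
dot [-16.1  13.9] ang 2.43 teeth 5.8
```

```bash
python3 - <<'E'
from h import *
for n in("a2","a4"):
    im=cv2.imread(f"pics/{n}.png");b,g,r=cv2.split(im.astype(int))
    m=((r>110)&(g<75)&(b<75)).astype(np.uint8);k,l,st,ce=cv2.connectedComponentsWithStats(m)
    print(n,[(ce[i].round().tolist(),st[i,4]) for i in range(1,k) if st[i,4]>10])
im=cv2.imread("pics/a4.png");cv2.imwrite("pics/v11.png",im[:340])
E
```

```text
a2 [([386.0, 36.0], np.int32(85)), ([359.0, 199.0], np.int32(7823))]
a4 [([375.0, 43.0], np.int32(83)), ([362.0, 192.0], np.int32(8022))]
```

View pics/v11.png

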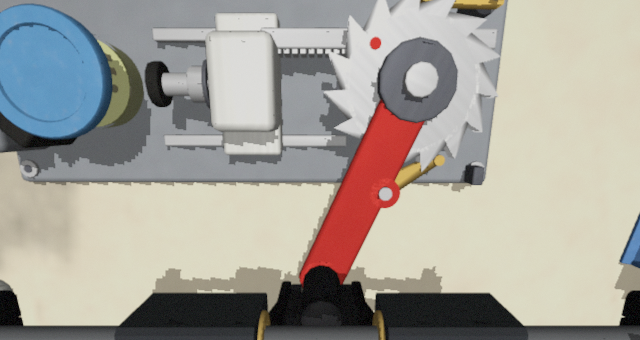

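Two teeth are done: the dot is at (375,43) about the hub (423,79), and the pad front is at pixel x≈146, near the cup wall. I'll estimate the remaining gap from this picture.

```bash
python3 - <<'E'
from h import *
f=wrist();L=lambda px,z:C@atz(f,px,z)[:2]*1000
h=L((423,79),.06);print("hub",h, HUB)
print("pad front rel",L((146,83),.04)-h,"jaw front rel",L((208,83),.051)-h)
W=C.T@((h+[0,136.9])/1000);print("wall px",proj(f,[*W,.04]))
H=C.T@((h+[0,160])/1000);print("lid centre px",proj(f,[*H,.06]),"lid edge px",proj(f,[*(C.T@((h+[0,134])/1000)),.056]))
E
```

```text
hub [ 532.43124379 -278.92600186] [ 531.5 -280.1]
pad front rel [ -0.21606197 123.24788348] jaw front rel [-1.13998747 91.52207504]
wall px [116.43045531  82.321848  ]
lid centre px [35.74105137 76.69308396] lid edge px [104.00172476  78.22648291]
```

```bash
sed -i 's/HUB=np.array.*/HUB=np.array([532,-279.])/' h.py; python3 -m inch '{"delta_pos":[[-1,-11,0],[-1,-11,0],[0,-11,0],[2,-10,0],[3,-10,0],[4,-9,0],[0,0,0],[0,0,0]],"delta_rot":[[0,0.015,0],[0,0,0],[0,0,0],[0,0,0],[0,0,0],[0,0,0],[0,0,0],[0,0,0]]}';python3 - <<'E'
from h import *
rep("a5")
E
```

```text
time_s: 16.72
position: [0.4728, -0.2174, 0.0857]
tcp_rot: [[-0.982, -0.044, 0.183], [-0.184, 0.006, -0.983], [0.042, -0.999, -0.014]]
contact_force: [-3.2, -0.1, 1.6]
width: 0.203
al 0.145 x -102.2 z 85.7 F [-3.17  0.43] t 16.7167
dot [ 7.1 23.7] ang 1.279 teeth 3.05
```

```bash
python3 -m inch '{"delta_pos":[[-3,9,0],[-3,10,0],[-1,10,0],[0,10,0],[1,10,0],[2,8,0],[0,0,0]],"delta_rot":[[0,0,0],[0,0,0],[0,0,0],[0,0,0],[0,0,0],[0,0,0],[0,0,0]]}';python3 - <<'E'
from h import *
rep("a6")
E
```

```text
time_s: 17.35
position: [0.4668, -0.1622, 0.0859]
tcp_rot: [[-0.983, -0.042, 0.18], [-0.18, -0.007, -0.984], [0.042, -0.999, -0.001]]
contact_force: [6.2, -9.5, -12.2]
width: 0.2
al -0.423 x -98.9 z 85.9 F [  4.51 -10.36] t 17.35
```

```bash
sed -i 's/r>120)&(g<60)&(b<60)/r>110)\&(g<75)\&(b<75)/; s/if 15<np.hypot(\*d)<42:print/print/' h.py; python3 -m inch '{"delta_pos":[[2,-1,0],[2,0,0],[0,0,0]],"delta_rot":[[0.007,-0.043,0],[0,0,-0.012],[0,0,0]]}';python3 - <<'E'
from h import *
s,f=rep("a7");hp=proj(f,[*(C.T@(HUB/1000)),.06]);print("hub px",hp)
im=f["image"];g=cv2.cvtColor(im,cv2.COLOR_BGR2GRAY);x,y=hp.astype(int)
print(cv2.HoughCircles(cv2.medianBlur(g,3),cv2.HOUGH_GRADIENT,1,200,param1=100,param2=15,minRadius=12,maxRadius=24))
E
```

```text
time_s: 17.65
position: [0.4673, -0.162, 0.0855]
tcp_rot: [[-0.986, -0.004, 0.168], [-0.168, -0.0, -0.986], [0.004, -1.0, -0.001]]
contact_force: [6.6, -8.0, -10.4]
width: 0.201
al -0.424 x -98.4 z 85.5 F [ 5.13 -8.94] t 17.65
dot [ 7.8 23.8] ang 1.255 teeth 3.0
hub px [421.439874    78.04190733]
[[[418.5  76.5  17.4]
  [318.5 283.5  21. ]
  [ 21.5  50.5  19.6]]]
```

```bash
python3 -m inch '{"delta_pos":[[0,-1,0],[2,0,0],[3,0,0],[2,0,0]],"delta_rot":[[0,0,0],[0,0,0],[0,0,0],[0,0,0]]}' 0.32;python3 - <<'E'
from h import *
rep("a8")
E
python3 -m inch '{"delta_pos":[[0,0,0],[0,0,0],[0,0,0]],"delta_rot":[[0,0,0],[0,0,0],[0,0,0]]}' 0.1 12;python3 - <<'E'
from h import *
rep("a9")
E
```

```text
time_s: 18.03
position: [0.476, -0.1584, 0.0864]
tcp_rot: [[-0.985, -0.002, 0.173], [-0.173, 0.001, -0.985], [0.002, -1.0, -0.002]]
contact_force: [-0.6, 0.2, -0.4]
width: 0.31
al -0.448 x -89.2 z 86.4 F [-0.52  0.32] t 18.0333
dot [ 8.1 24. ] ang 1.246 teeth 2.97
time_s: 18.33
position: [0.4775, -0.1603, 0.0865]
tcp_rot: [[-0.985, -0.0, 0.174], [-0.174, -0.002, -0.985], [0.0, -1.0, 0.002]]
contact_force: [2.0, -1.8, -2.5]
width: 0.203
al -0.423 x -88.0 z 86.5 F [ 1.66 -2.07] t 18.3333
dot [ 7.7 23.9] ang 1.258 teeth 3.0
```

```bash
python3 -m inch '{"delta_pos":[[-2,-11,0],[-1,-11,0],[0,-10,0],[1,-10,0],[3,-12,0],[4,-11,0],[0,0,0],[0,0,0]],"delta_rot":[[0,0,0],[0,0,0],[0,0,0],[0,0,0],[0,0,0],[0,0,0],[0,0,0],[0,0,0]]}';python3 - <<'E'
from h import *
rep("b1")
E
```

```text
time_s: 19.05
position: [0.481, -0.2304, 0.0863]
tcp_rot: [[-0.985, -0.004, 0.174], [-0.174, 0.001, -0.985], [0.003, -1.0, -0.002]]
contact_force: [-1.6, 2.4, 3.7]
width: 0.203
al 0.290 x -96.3 z 86.3 F [-1.22  2.6 ] t 19.05
dot [-5.9 23.6] ang 1.818 teeth 4.34
dot [-159.1  -33.9] ang -2.932 teeth -7.0
```

```bash
python3 -m inch '{"delta_pos":[[-3,9,0],[-3,10,0],[-1,10,0],[0,10,0],[1,10,0],[3,8,0],[0,0,0]],"delta_rot":[[0,0,0],[0,0,0],[0,0,0],[0,0,0],[0,0,0],[0,0,0],[0,0,0]]}';python3 - <<'E'
from h import *
rep("b2")
E
```

```text
time_s: 19.68
position: [0.4743, -0.1679, 0.0859]
tcp_rot: [[-0.985, -0.007, 0.173], [-0.173, -0.002, -0.985], [0.007, -1.0, 0.001]]
contact_force: [2.8, -2.3, -2.4]
width: 0.197
al -0.349 x -92.4 z 85.9 F [ 2.36 -2.72] t 19.6833
dot [-2. 25.] ang 1.65 teeth 3.94
```

```bash
python3 -m inch '{"delta_pos":[[0,4,0],[-2,-10,0],[-1,-10,0],[0,-10,0],[1,-10,0],[3,-10,0],[4,-9,0],[0,0,0],[0,0,0],[0,0,0]],"delta_rot":[[0,0,0],[0,0,0],[0,0,0],[0,0,0],[0,0,0],[0,0,0],[0,0,0],[0,0,0],[0,0,0],[0,0,0]]}';python3 - <<'E'
from h import *
rep("b3")
E
```

```text
time_s: 20.57
position: [0.4787, -0.2267, 0.0857]
tcp_rot: [[-0.984, -0.009, 0.176], [-0.176, 0.003, -0.984], [0.009, -1.0, -0.004]]
contact_force: [-2.5, 2.1, 2.8]
width: 0.2
al 0.248 x -98.0 z 85.7 F [-2.12  2.46] t 20.5667
dot [-14.1  20. ] ang 2.185 teeth 5.22
dot [-160.8  -30.3] ang -2.955 teeth -7.06
```

```bash
python3 -m inch '{"delta_pos":[[-3,9,0],[-3,10,0],[-1,10,0],[0,10,0],[1,10,0],[3,9,0],[0,0,0]],"delta_rot":[[0,0,0],[0,0,0],[0,0,0],[0,0,0],[0,0,0],[0,0,0],[0,0,0]]}';python3 - <<'E'
from h import *
rep("b4")
E
```

```text
time_s: 21.2
position: [0.4732, -0.1634, 0.0855]
tcp_rot: [[-0.985, -0.01, 0.174], [-0.174, -0.001, -0.985], [0.01, -1.0, -0.001]]
contact_force: [1.1, -1.6, -2.1]
width: 0.205
al -0.398 x -92.8 z 85.5 F [ 0.86 -1.77] t 21.2
dot [-11.4  22.2] ang 2.047 teeth 4.89
```

```bash
cat >> h.py <<'E'
def prof(f,z=.05,xs=(-3,-2,-1,0,1),lo=85,hi=150):
    """rectify strip along clamp y at height z, rel hub: returns gray per mm"""
    im=cv2.cvtColor(f["image"],cv2.COLOR_BGR2GRAY)
    ys=np.arange(lo,hi,1.);P=[]
    for x in xs:
        pts=np.array([proj(f,[*(C.T@((HUB+[x,y])/1000)),z]) for y in ys],np.float32)
        P.append(cv2.remap(im,pts[:,:1],pts[:,1:],cv2.INTER_LINEAR)[:,0])
    return ys,np.median(P,0)
E
python3 - <<'E'
from h import *
f=wrist()
ys,p=prof(f,.05)
print([(int(y),int(v)) for y,v in zip(ys,p)])
E
```

```text
[(85, 219), (86, 219), (87, 219), (88, 219), (89, 218), (90, 218), (91, 219), (92, 219), (93, 219), (94, 219), (95, 219), (96, 218), (97, 216), (98, 216), (99, 217), (100, 214), (101, 212), (102, 212), (103, 213), (104, 209), (105, 194), (106, 173), (107, 56), (108, 90), (109, 101), (110, 171), (111, 183), (112, 182), (113, 182), (114, 182), (115, 180), (116, 183), (117, 187), (118, 187), (119, 186), (120, 185), (121, 185), (122, 187), (123, 185), (124, 185), (125, 185), (126, 172), (127, 20), (128, 14), (129, 34), (130, 42), (131, 42), (132, 40), (133, 42), (134, 51), (135, 51), (136, 58), (137, 65), (138, 83), (139, 131), (140, 148), (141, 147), (142, 144), (143, 143), (144, 142), (145, 143), (146, 141), (147, 141), (148, 144), (149, 144)]
```

```bash
python3 -m inch '{"delta_pos":[[-2,-10,0],[-1,-10,0],[0,-10,0],[1,-10,0],[3,-10,0],[4,-9,0],[0,0,0],[0,0,0],[0,0,0]],"delta_rot":[[0,-0.005,0],[0,0,0],[0,0,0],[0,0,0],[0,0,0],[0,0,0],[0,0,0],[0,0,0],[0,0,0]]}';python3 - <<'E'
from h import *
rep("b5")
E
```

```text
time_s: 22.05
position: [0.476, -0.2279, 0.0853]
tcp_rot: [[-0.985, -0.008, 0.175], [-0.175, 0.006, -0.985], [0.007, -1.0, -0.007]]
contact_force: [-1.0, 4.4, 1.7]
width: 0.201
al 0.256 x -100.8 z 85.3 F [-0.21  4.5 ] t 22.05
dot [-20.8  12.6] ang 2.596 teeth 6.2
dot [-162.5  -28.8] ang -2.966 teeth -7.08
```

```bash
python3 -m inch '{"delta_pos":[[-3,9,0],[-3,10,0],[-1,10,0],[0,10,0],[1,10,0],[3,9,0],[0,0,0]],"delta_rot":[[0,0,0],[0,0,0],[0,0,0],[0,0,0],[0,0,0],[0,0,0],[0,0,0]]}';python3 - <<'E'
from h import *
s,f=rep("b6")
ys,p=prof(f,.05)
print([(int(y),int(v)) for y,v in zip(ys,p) if y>100])
E
```

```text
time_s: 22.68
position: [0.4696, -0.1661, 0.0851]
tcp_rot: [[-0.985, -0.01, 0.173], [-0.173, 0.001, -0.985], [0.01, -1.0, -0.003]]
contact_force: [2.8, -2.8, -3.4]
width: 0.198
al -0.376 x -96.8 z 85.1 F [ 2.31 -3.18] t 22.6833
[(101, 216), (102, 215), (103, 215), (104, 215), (105, 212), (106, 211), (107, 211), (108, 212), (109, 207), (110, 193), (111, 159), (112, 38), (113, 94), (114, 104), (115, 175), (116, 182), (117, 179), (118, 172), (119, 172), (120, 175), (121, 185), (122, 184), (123, 186), (124, 185), (125, 184), (126, 184), (127, 183), (128, 44), (129, 16), (130, 25), (131, 42), (132, 42), (133, 43), (134, 34), (135, 37), (136, 51), (137, 59), (138, 66), (139, 85), (140, 133), (141, 147), (142, 146), (143, 144), (144, 143), (145, 141), (146, 141), (147, 141), (148, 140), (149, 143)]
```

```bash
python3 - <<'E'
from h import *
T=None
f0=wrist();T=np.array(f0["T_tool_cam"])
def mk(n,pos,rot):
    rot=np.array(rot);u,_,v=np.linalg.svd(rot);rot=u@v
    Rw=rot@T[:3,:3];tw=rot@T[:3,3]+pos;return dict(image=cv2.imread(f"pics/{n}.png"),mtx=f0["mtx"],R=Rw.T,t=-Rw.T@tw)
D={"a4 t2":("a4",[0.4682,-0.1618,0.0856],[[-0.985,-0.016,0.173],[-0.173,-0.004,-0.985],[0.017,-1.0,0.001]]),
"a9 t3":("a9",[0.4775,-0.1603,0.0865],[[-0.985,-0.0,0.174],[-0.174,-0.002,-0.985],[0.0,-1.0,0.002]]),
"b2 t4":("b2",[0.4743,-0.1679,0.0859],[[-0.985,-0.007,0.173],[-0.173,-0.002,-0.985],[0.007,-1.0,0.001]]),
"b4 t5":("b4",[0.4732,-0.1634,0.0855],[[-0.985,-0.01,0.174],[-0.174,-0.001,-0.985],[0.01,-1.0,-0.001]]),
"b6 t6":("b6",[0.4696,-0.1661,0.0851],[[-0.985,-0.01,0.173],[-0.173,0.001,-0.985],[0.01,-1.0,-0.003]])}
for k,a in D.items():
    f=mk(*a);im=cv2.cvtColor(f["image"],cv2.COLOR_BGR2GRAY)
    ys=np.arange(80,145,.25)
    P=[]
    for x in(-3,-2,-1,0,1):
        pts=np.array([proj(f,[*(C.T@((HUB+[x,y])/1000)),.05]) for y in ys],np.float32);P.append(cv2.remap(im,pts[:,:1],pts[:,1:],cv2.INTER_LINEAR)[:,0])
    p=np.median(P,0).astype(float)
    j=next(i for i in range(len(p)) if p[i]<130);b=next(i for i in range(j+20,len(p)) if p[i]<100 and p[i-8]>140)
    e=[ys[i] for i in range(b,len(p)) if p[i]>100 and p[i-1]<=100]
    print(k,"jaw",ys[j],"padback",ys[b],"diff",ys[b]-ys[j],"dark end",e[:2])
E
```

```text
a4 t2 jaw 92.0 padback 112.5 diff 20.5 dark end [np.float64(119.5), np.float64(126.75)]
a9 t3 jaw 97.0 padback 117.25 diff 20.25 dark end [np.float64(127.0), np.float64(138.0)]
b2 t4 jaw 101.75 padback 121.75 diff 20.0 dark end [np.float64(129.5), np.float64(138.5)]
b4 t5 jaw 106.75 padback 126.75 diff 20.0 dark end [np.float64(138.75)]
b6 t6 jaw 80.0 padback 111.5 diff 31.5 dark end [np.float64(114.0), np.float64(139.5)]
```

Before the pad touched the cup, the distance from jaw face to pad was 20.0–20.5 mm. After tooth 6 it is about 16.3 mm, which is roughly 4 mm of spring or 12 N, and the knob force agrees. One more tooth should give about 28 N.

```bash
python3 -m inch '{"delta_pos":[[2,1,0],[-2,-10,0],[-1,-10,0],[0,-10,0],[1,-10,0],[3,-10,0],[4,-8,0],[0,0,0],[0,0,0],[0,0,0],[0,0,0]],"delta_rot":[[0,-0.008,0],[0,0,0],[0,0,0],[0,0,0],[0,0,0],[0,0,0],[0,0,0],[0,0,0],[0,0,0],[0,0,0],[0,0,0]]}';python3 - <<'E'
from h import *
rep("b7")
E
```

```text
time_s: 23.7
position: [0.4718, -0.2199, 0.0847]
tcp_rot: [[-0.984, -0.016, 0.178], [-0.178, 0.013, -0.984], [0.013, -1.0, -0.016]]
contact_force: [-3.2, 1.6, 3.5]
width: 0.201
al 0.168 x -103.7 z 84.7 F [-2.86  2.14] t 23.7
dot [-166.3  -22.2] ang -3.009 teeth -7.18
```

```bash
python3 -m inch '{"delta_pos":[[2,-4,0],[1,-2,0],[0,0,0],[0,0,0]],"delta_rot":[[0,0,0],[0,0,0],[0,0,0],[0,0,0]]}';python3 - <<'E'
from h import *
rep("b8")
E
```

```text
time_s: 24.08
position: [0.4734, -0.224, 0.0847]
tcp_rot: [[-0.983, -0.019, 0.181], [-0.181, 0.015, -0.983], [0.016, -1.0, -0.018]]
contact_force: [-3.8, 3.5, 3.7]
width: 0.202
al 0.212 x -102.8 z 84.7 F [-3.12  4.09] t 24.0833
dot [-164.9  -24.7] ang -2.993 teeth -7.14
dot [-168.5  -34.9] ang -2.938 teeth -7.01
```

```bash
python3 -m inch '{"delta_pos":[[-2,9,0],[-2,10,0],[-1,10,0],[0,10,0],[1,9,0],[3,7,0],[0,0,0]],"delta_rot":[[0,0,0],[0,0,0],[0,0,0],[0,0,0],[0,0,0],[0,0,0],[0,0,0]]}';python3 - <<'E'
from h import *
s,f=rep("b9")
ys,p=prof(f,.05)
print([(int(y),int(v)) for y,v in zip(ys,p) if y>105])
cv2.imwrite("pics/v12.png",cv2.resize(f["image"][:220,:520],None,fx=1.5,fy=1.5))
E
```

```text
time_s: 24.72
position: [0.4713, -0.165, 0.0845]
tcp_rot: [[-0.984, -0.018, 0.179], [-0.179, 0.011, -0.984], [0.016, -1.0, -0.014]]
contact_force: [2.1, -0.9, -1.1]
width: 0.204
al -0.384 x -94.9 z 84.5 F [ 1.9  -1.22] t 24.7167
[(106, 215), (107, 214), (108, 215), (109, 215), (110, 212), (111, 210), (112, 210), (113, 211), (114, 205), (115, 189), (116, 159), (117, 42), (118, 100), (119, 112), (120, 175), (121, 175), (122, 181), (123, 180), (124, 179), (125, 179), (126, 186), (127, 186), (128, 182), (129, 39), (130, 17), (131, 25), (132, 40), (133, 41), (134, 33), (135, 28), (136, 49), (137, 57), (138, 63), (139, 70), (140, 104), (141, 146), (142, 148), (143, 145), (144, 143), (145, 143), (146, 142), (147, 142), (148, 140), (149, 142)]
```

View pics/v12.png

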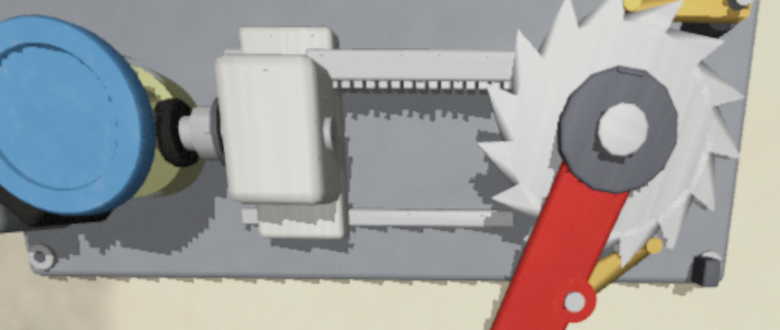

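Tooth 7 is held: jaw face to pad is now 12.1 mm against 20.2 mm free, so about 8.1 mm of compression or 26 N. An eighth tooth would give about 41 N, so I'm stopping here. Next I release the knob and retreat.

```bash
python3 -m inch '{"delta_pos":[[0,0,0],[0,0,0],[0,0,0],[0,0,20],[0,0,30],[0,0,35],[0,0,35],[-5,-25,20],[-5,-30,0],[0,-30,0],[0,0,0],[0,0,0]],"delta_rot":[[0,0,0],[0,0,0],[0,0,0],[0,0,0],[0,0,0],[0,0,0],[0,0,0],[0,0,0],[0,0,0],[0,0,0],[0,0,0],[0,0,0]]}' 0.45; python3 - <<'E'
from h import *
s=sensors.get_state();print(s["contact_force"],s["width"])
s,f=rep("c1");print(prof(f,.05,lo=100,hi=145)[1].astype(int).tolist())
f=grab_frame("top");g0=cv2.imread("pics/top0.png");g1=f["image"];cv2.imwrite("pics/top9.png",g1)
for q in("blue_cup_centre","white_cup","tip_rack","ratchet_lever","jaw","timer","marker","carton"):
    print(q,[(round(r["p"],2),np.round(r["rect"]).tolist()) for r in cut_out("top",q)[:2]])
h=cv2.cvtColor(g1,cv2.COLOR_BGR2HSV);m=cv2.inRange(h,(100,120,60),(120,255,255))[200:280,260:330];ys,xs=np.nonzero(m);c=(xs.mean()+260,ys.mean()+200)
print("lid top",c,atz(f,c,.06))
E
```

```text
time_s: 25.77
position: [0.4619, -0.2518, 0.2324]
tcp_rot: [[-0.983, -0.012, 0.183], [-0.183, 0.012, -0.983], [0.01, -1.0, -0.014]]
contact_force: [0.5, 0.8, 0.3]
width: 0.451
[0.49713215 0.76738509 0.29243918] 0.4509128208854601
al 0.484 x -118.7 z 232.4 F [0.62 0.67] t 25.7667
dot [  14.1 -209.9] ang -1.504 teeth -3.59
dot [-126.3 -321.3] ang -1.945 teeth -4.64
dot [-185.4  -24.9] ang -3.008 teeth -7.18
[213, 214, 215, 214, 215, 214, 212, 212, 213, 211, 209, 209, 210, 208, 198, 169, 96, 71, 102, 144, 171, 172, 177, 180, 180, 182, 184, 176, 136, 38, 21, 34, 42, 39, 32, 39, 51, 59, 66, 89, 127, 146, 146, 144, 143]
blue_cup_centre [(0.89, [294.0, 238.0, 20.0, 20.0]), (0.55, [239.0, 224.0, 21.0, 27.0])]
white_cup [(0.7, [207.0, 267.0, 22.0, 23.0]), (0.58, [312.0, 319.0, 58.0, 11.0])]
tip_rack [(0.57, [265.0, 152.0, 35.0, 25.0])]
ratchet_lever [(0.89, [357.0, 234.0, 21.0, 51.0])]
jaw [(0.93, [315.0, 232.0, 39.0, 25.0])]
timer [(0.94, [253.0, 300.0, 29.0, 30.0])]
marker [(0.72, [277.0, 212.0, 114.0, 75.0]), (0.54, [315.0, 320.0, 55.0, 10.0])]
carton [(0.58, [221.0, 159.0, 30.0, 21.0])]
lid top (np.float64(303.63157894736844), np.float64(248.8877192982456)) [ 0.54394295 -0.02853697  0.06      ]
```

```bash
python3 -c "
from plant import workorder
print(workorder.close_job())"
```

```text
the job is handed in; nothing more can be done
None
```

The blue-lidded cup is clamped upright against the vee block, seven lever teeth in, with an estimated clamping force of about 26 N. I handed the job in at about 26 s with the arm clear of everything. I gripped the cup across the lid, lowered it to the clamp floor, pushed it home and let go, then moved the jaw only by swinging the lever knob.

**Clamping force:** this is inferred from pictures, not measured directly. The gap between jaw face and pad went from about 20.2 mm free to 12.1 mm. That is roughly 8 mm of spring, or about 26 N; allowing for picture error it could be 24–31 N. An eighth tooth would have given about 41 N, so I stopped at seven.

**Checks that were weak or disagreed:**
- **Knob force:** it read 4.5 N after tooth 6 and 4.1 N after tooth 7, where it should have risen. The readings were too noisy to confirm the force.
- **After letting go:** the gap measured about 12.7 mm from a different pose, or about 24 N. I took that as the same within error.
- **Wheel mark:** it was hidden at tooth 7, so I counted that tooth by the jaw holding its 5 mm advance after the return stroke.
- **Lever stop:** two return strokes pressed lightly on the end stop, at about 10 N.

**Other items:** in the last top view the cup sits at the seat. The white cup, tip rack, timer and carton are detected at plausible places; the white cup and tip rack match their starting positions. The marker and green cup were detected only weakly, and I did not check the pouch.

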